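Funnel in the waste can, piston held bore-up for flushing

TASK

Get ready to flush a brake piston: take the funnel out of its holder, set it upright and fully home in the neck of the waste can, and let go of it. Then take the piston from its cradle, find which end has the blind hole, turn it so the hole faces straight up, and finish while holding it still, centred a few centimetres above the funnel's mouth and touching nothing but the gripper. Leave the can standing and the other things on the bench where they are.

Things in the scene. Friction and masses are not known exactly. Their poses are not given: they have to be found in the camera images.
- funnel: Loose aluminium funnel, 76 mm tall, 70 g, upright, stem hanging in the holder. Origin: centre of the stem's lower end; z up its axis. Tapered stem 10 mm across at the bottom, 20 mm at 40 mm up; a 45-degree cone to 60 mm across at 60 mm up; a straight round collar 60 mm across from 60 to 76 mm up (grip its outside from above). Wall 3 mm.
- funnel_mouth (a point): Centre of the funnel's open top, 76 mm above the funnel's origin; z up along its axis.
- holder: Fixed funnel holder: upright dark steel tube 34 mm across, bore 26 mm, on an 80 x 80 x 8 mm wooden foot; the tube's rim is 50 mm above the bench. Origin on the bench under its axis. The funnel's origin starts 7 mm above the bench. It may stand on the robot's left or right, swapped with the cradle.
- can: Grey waste can, loose, 0.85 kg, body 92 mm across with a sloping shoulder from 56 mm up and a narrow neck 38 mm across, bore 30 mm, rim 92 mm above the bench; the can is hollow to 62 mm below the rim. Origin: centre of its underside; z up.
- can_neck (a point): Centre of the can's mouth at the rim, 92 mm above the bench. Seated, the funnel's cone rests on this rim, with the funnel's origin 45 mm below it (and its top 31 mm above it).
- cradle: Fixed wooden cradle with two steel rods on which the piston lies: foot 70 x 50 x 8 mm, above it a block 22 mm wide and 46 mm long up to 22 mm, the rods (6 mm, 26 mm over their outsides) reaching 27 mm above the bench. Origin on the bench under its middle; x along the rods. Stands on the left or right, at a slant that varies.
- piston: Loose aluminium piston, 90 g, cylinder 32 mm across, 56 mm long, lying level on the cradle, axis 40 mm above the bench. Origin: its middle; x along its axis, out of the end with the blind hole (20 mm across, 36 mm deep). Other end closed, with a seal groove (5 mm wide, 3 mm deep) 5 mm from it. The hole points within 105 degrees of straight towards the robot.
- piston_hole (a point): Centre of the mouth of the piston's blind hole, 28 mm from the piston's origin along its x; x points out of the hole.
- wrench: Bystander: steel wrench, 160 mm, lying.
- screwdriver: Bystander: screwdriver, 190 mm, lying.
- boot: Bystander: ribbed black rubber boot, 48 mm across, 40 mm tall, standing.
- bearing: Bystander: steel ring, 52 mm across, 14 mm tall, lying flat.
- cover: Bystander: brass-coloured reservoir cover, 120 x 60 mm, 24 mm tall with two domes, lying flat.
- spray: Bystander: white spray can, 64 mm across, 190 mm tall, standing.
- fluid: Bystander: grey bottle, 70 mm across, 160 mm tall, standing.
Mind the look-alikes: they are no part of the job. Leave any turquoise look-alike of the funnel alone.

How it is judged:
On the way, in this order (a step that is already met when the one before it is completed fails the run):
1. the funnel is fully home, upright, in the can's neck and let go (horizontal distance between funnel and can_neck below 0.008 m and angle between funnel's own z axis and vertical below 0.12 rad and z of funnel in the frame of can_neck below -0.04 m and contact force between the arm and funnel below 0.1 N and angle between can's own z axis and vertical below 0.1 rad), for 0.2 s.
2. the piston is held in the fingers hole-up, above the funnel's mouth (angle between piston's own x axis and vertical below 0.25 rad and horizontal distance between piston and funnel_mouth below 0.03 m and z of piston in the frame of funnel_mouth between 0.033 and 0.15 m and contact force between the fingers and piston above 1 N), for 0.2 s.
At the end, for the whole second after the job is handed in: Funnel untouched in the neck: under 8 mm off axis, 40 mm or more deep, tilt under 0.12 rad; can upright within 0.1. Piston still, gripped over 1 N, hole up within 0.25 rad, its middle within 30 mm of the mouth's axis, 33 to 150 mm above it, touching no funnel, can or cradle (all of step 1 and all of step 2 and contact force between piston and funnel below 0.05 N and contact force between piston and can below 0.05 N and contact force between piston and cradle below 0.05 N and linear speed of each of piston, can below 0.02 m/s and angular speed of piston below 0.2 rad/s); the arm keeps its last pose, push and grip.
It fails at once if the waste can is tipped over or pushed more than 50 mm (angle between can's own z axis and vertical above 0.4 rad or distance of can from where it was at the start of the episode above 0.05 m).
It fails at once if a bystander is moved by more than 40 mm (distance of any of wrench, screwdriver, boot, bearing, cover, spray, fluid from where it was at the start of the episode above 0.04 m).
It also fails if it takes over 54 s, if anything falls off the work surface, if the arm or the gripper's body presses on something with over 40 N, if the wrist force passes 120 N, or if a joint passes its speed limit or range.

ROBOT

A 6-joint arm with a two-finger parallel gripper is mounted at the origin on the work surface. World frame = base frame: x ahead of the robot, y to its left, z up, the work surface at z = 0. Lengths are in m, angles in rad, forces in N, time in s.
With the tool pointing down it reaches from about 0.275 to 0.725 m from the base axis. Payload 5.6 kg.
Tool frame: the origin (TCP) lies on the centre line of the jaws, within the pads' length; the fingertips stand 22 mm ahead of it and the grasp point (between the pads) lies 3 mm ahead of it; y points along the fingers, x is the direction in which the jaws open and shut, and the axes are right-handed (so a half turn about y gives the same grasp; the last joint's range is limited). The gripper opens to 85 mm and grips with 20 to 120 N. Pads are 22 mm wide; open, the fingers measure 114 mm over their backs; the gripper's body (76 mm by 85 mm) begins 54 mm behind the grasp point. The pads swing forward as they close: fully open they stand 13 mm farther back than shut.
Start: joints at [-0.853, 0.255, 0.108, 0, -1.424, -0.285], TCP at [0.231, -0.499, 0.253] pointing down, gripper open.
Joint ranges: [-2.95, 2.95], [-1.21, 1.97], [-1.09, 1.5], [-2.87, 1.71], [-2.94, -0.07], [-3.05, 3.05]. Speed limits (rad/s): [2.57, 2.57, 3.14, 3.14, 3.14, 3.14].

INTERFACE

Orientations are given as a unit quaternion [x, y, z, w].
In Python, from cell import readout, get_image, camera_params, env gives the robot as it stands.
- The arm moves only by the tool jog_arm, never from a script. Its argument "steps" is a list of rows, each a list of 3 entries, a list of its own where there are three numbers: the shift along the tool's x, y, z each as a share of 0.25 m, from -1 to 1, then the turn, a rotation vector about the tool's x, y, z each as a share of 60 degrees, from -1 to 1, then the opening, from -1 (shut) to 1 (fully open). A call has 1 to 10 rows; each row is the pose to reach, as a shift and turn from the pose measured when the call began, along the tool's axes at that moment; what a row does not reach only later rows make up. A row lasts 1/8 s, in which the tool goes at most 62.5 mm and 10.7 degrees, less where a joint would pass 70% of its speed; a pose out of reach is approached as far as the arm can. A call with a number of a shift or a turn outside -1 to 1 is refused whole. A call with a gripper value outside its range is refused whole. The fingers move at their own pace and stop on an object; "force" is the grip in N (left out, the last holds). Time passes only in rows, so rows that repeat a pose let the fingers close. It gives the time, the measured TCP pose, the force and the opening at its end, in the units of the state.
- readout.sense(): the state, without advancing time (a new reading comes with each control period).
- get_image(name): name is "scene" or "top" or "wrist"; returns the picture (420x560x3 uint8, red, green, blue); there is no depth.
- camera_params(name): a dict with "camera_matrix" (3x3 intrinsics, pixels), "k1" (the pictures are not rectified: a ray, as slopes to the right and down, at radius r is drawn at 1 + k1 r^2 times it, then the intrinsics apply), "extrinsics" (4x4, takes a point from world to camera coordinates). Camera axes: x right, y up, looking along -z (the intrinsics and any distortion apply to the point x, -y, -z); pixel columns grow to the right and rows downward; lengths in m; the calibration is good to about 2 mm. A picture is of the moment at which its call begins: read the wrist's pose just before it. camera_params takes no time and is no camera call; for the wrist camera it gives the pose at the moment of the call.
- env.finish_job(): hands the job in, once; it reports no verdict.
The state is a dict: "time": time; "qpos": joint angles; "dq": joint speeds; "joint_torque": joint torques, N m; "eef_pos": TCP position; "tcp_rot": TCP orientation; "ft_force": force on the tool from outside, world axes, zero at the start; "ft_torque": the same for the moment, N m; "finger_gap": opening from 0.0 (shut) to 1.0 (fully open).
Only numpy, scipy, OpenCV 4.12 (cv2) and the standard library are available. Lean on these libraries where they do the work, as an engineer would, in place of code of your own. Each camera call takes 0.05 s, during which the arm holds its last target.

## Working session

There is one attempt and no reset: what is moved stays moved. The work goes in short steps, Python scripts to look and compute and a tool call to move; the robot and the scene stay as the last step left them, time stands still between calls to the robot, and variables do not carry over. Pictures are saved under pics/ and viewed, and the job is handed in when it is done.

Besides the shell and the picture viewer there is one more tool, called after ">>>" as name(argument=value, ...) on one line, values as JSON. jog_arm: Moves the arm, as the interface text tells. Its arguments: {"type":"object","properties":{"steps":{"type":"array"},"force":{"type":"number"}},"required":["steps"]}

```bash
ls; mkdir -p pics; python3 - <<'E'
from cell import readout,get_image,camera_params,env
import cv2
for n in ("scene","top","wrist"):
    im=get_image(n); cv2.imwrite(f"pics/{n}0.png",im[:,:,::-1])
    p=camera_params(n); print(n,p)
print(readout.sense())
E
```

```text
pics
scene {'camera_matrix': array([[492.48786271,   0.        , 277.81575735],
       [  0.        , 492.48786271, 211.15062562],
       [  0.        ,   0.        ,   1.        ]]), 'k1': 0.04852798440656194, 'extrinsics': array([[-0.5923447 ,  0.80554089,  0.01521939,  0.34343682],
       [-0.50571379, -0.38644309,  0.77130753,  0.19714587],
       [ 0.62720118,  0.44918327,  0.63628065, -1.51069431],
       [ 0.        ,  0.        ,  0.        ,  1.        ]])}
top {'camera_matrix': array([[481.47878172,   0.        , 272.45938023],
       [  0.        , 481.47878172, 219.44169525],
       [  0.        ,   0.        ,   1.        ]]), 'k1': 0.049094790478533254, 'extrinsics': array([[ 0.01567202, -0.999868  ,  0.00428513, -0.03903793],
       [ 0.99630446,  0.01597785,  0.08439272, -0.55882408],
       [-0.08445005,  0.00294669,  0.99642336, -1.08220945],
       [ 0.        ,  0.        ,  0.        ,  1.        ]])}
wrist {'camera_matrix': array([[319.77601405,   0.        , 281.78052413],
       [  0.        , 319.77601405, 204.9384458 ],
       [  0.        ,   0.        ,   
[... 263 characters left out ...]
.        ,  0.        ,  1.        ]])}
{'time': 0.15, 'qpos': array([-8.53431701e-01,  2.55604141e-01,  1.07296915e-01, -3.00145838e-04,
       -1.42392427e+00, -2.84599732e-01]), 'dq': array([-0.00167795, -0.00359113,  0.00261855,  0.00107104, -0.00148164,
       -0.00129562]), 'joint_torque': array([ 1.52721594e-03, -3.86940265e+01,  2.38083190e+01,  5.36657810e+00,
       -4.53790082e-03,  7.66900143e-06]), 'eef_pos': array([ 0.2305439 , -0.49896974,  0.25261349]), 'tcp_rot': array([ 0.38054681,  0.59592374, -0.59543749, -0.38146195]), 'ft_force': array([-0.35999934,  0.96157773,  0.42674655]), 'ft_torque': array([ 0.01112663,  0.01860732, -0.01579628]), 'finger_gap': 0.9997172406381937}
```

View pics/top0.png

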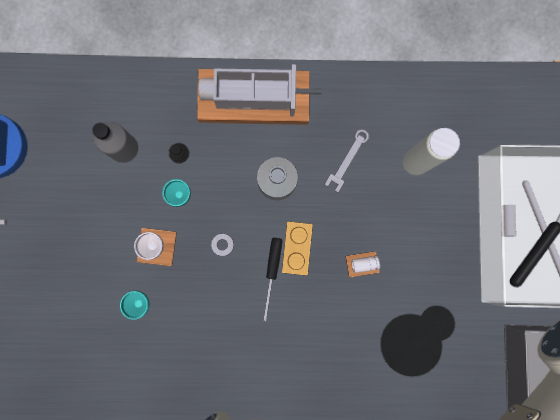

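View pics/scene0.png

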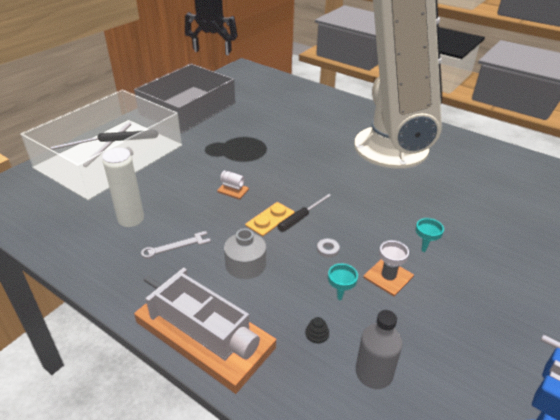

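View pics/wrist0.png

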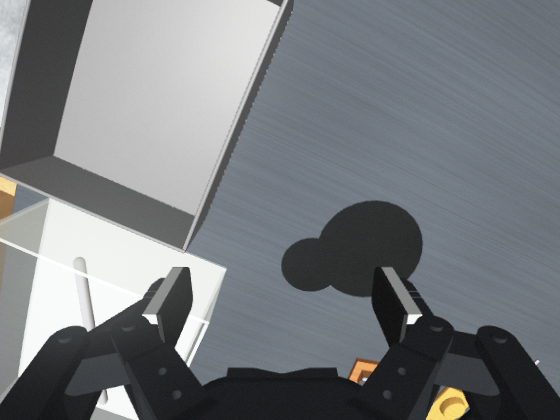

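```bash
cat > h.py <<'E'
import numpy as np, cv2
from scipy.spatial.transform import Rotation as R
from cell import readout,get_image,camera_params,env
def ray(n,u,v,p=None):
    p=p or camera_params(n); K=p["camera_matrix"];k=p["k1"];E=p["extrinsics"]
    d=np.array([(u-K[0,2])/K[0,0],(v-K[1,2])/K[1,1]]); s=d.copy()
    for _ in range(30): s=d/(1+k*(s@s))
    c=np.array([s[0],-s[1],-1.]); Rm=E[:3,:3]
    return -Rm.T@E[:3,3], Rm.T@c
def onz(n,u,v,z,p=None):
    o,d=ray(n,u,v,p); return o+d*(z-o[2])/d[2]
def proj(n,X,p=None):
    p=p or camera_params(n); K=p["camera_matrix"];k=p["k1"];E=p["extrinsics"]
    c=E[:3,:3]@np.asarray(X)+E[:3,3]; s=np.array([c[0],-c[1]])/-c[2]; s=s*(1+k*(s@s))
    return K[0,0]*s[0]+K[0,2],K[1,1]*s[1]+K[1,2]
def crop(src,out,x0,y0,x1,y1,f):
    im=cv2.imread(src)[y0:y1,x0:x1]; cv2.imwrite(out,cv2.resize(im,None,fx=f,fy=f,interpolation=cv2.INTER_CUBIC))
def state():
    s=readout.sense(); print("t",round(s["time"],3),"tcp",s["eef_pos"].round(4)); print("R cols xyz",R.from_quat(s["tcp_rot"]).as_matrix().round(3).tolist()); print("q",s["qpos"].round(3),"gap",round(s["finger_gap"],3),"f",s["ft_force"].round(2)); return s
E
python3 - <<'E'
from h import *
s=state()
crop("pics/top0.png","pics/t_f.png",100,160,240,330,3.5) if 0 else None
for n,b in (("a",(100,170,240,275)),("b",(240,140,400,290))):
    x0,y0,x1,y1=b; crop("pics/top0.png",f"pics/t_{n}.png",x0,y0,x1,y1,4 if n=="b" else 5)
crop("pics/scene0.png","pics/s_p.png",200,160,270,210,10)
crop("pics/scene0.png","pics/s_f.png",220,210,450,330,3)
E
```

```text
t 0.15 tcp [ 0.2305 -0.499   0.2526]
R cols xyz [[-0.419, -0.001, -0.908], [0.908, 0.001, -0.419], [0.001, -1.0, 0.0]]
q [-0.853  0.256  0.107 -0.    -1.424 -0.285] gap 1.0 f [-0.36  0.96  0.43]
```

View pics/t_a.png

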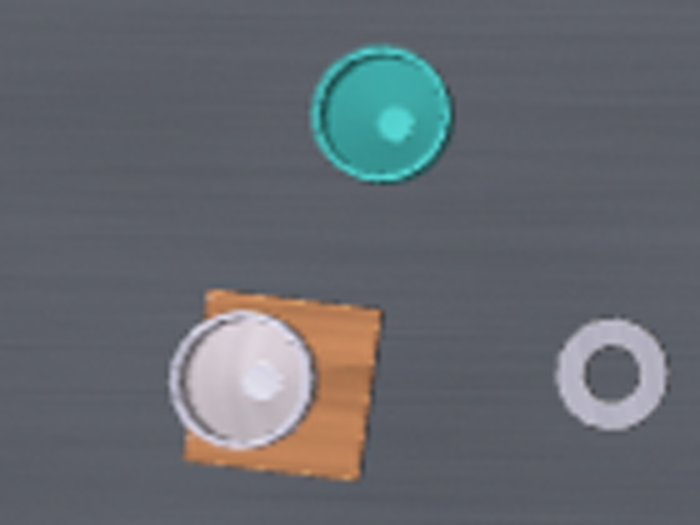

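View pics/t_b.png

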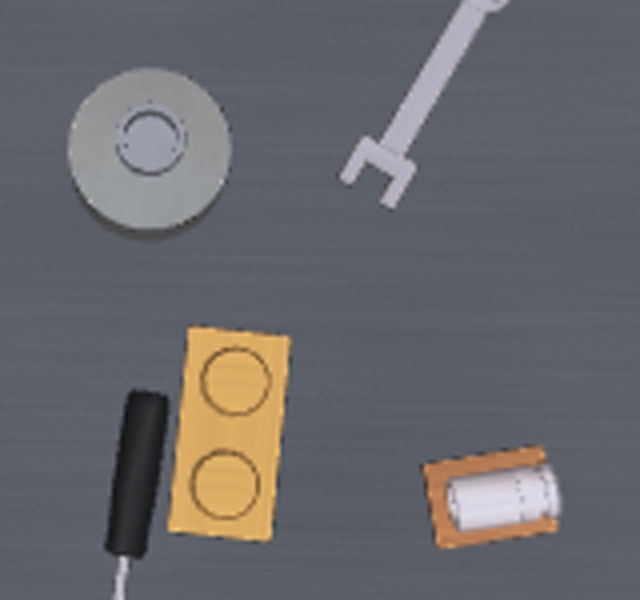

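View pics/s_p.png

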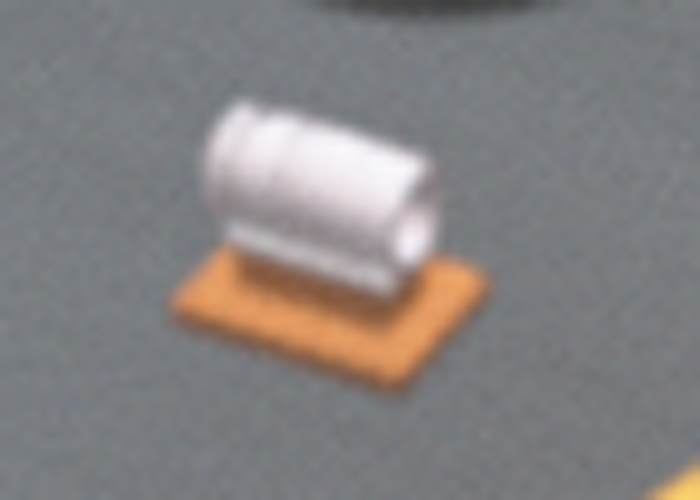

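View pics/s_f.png

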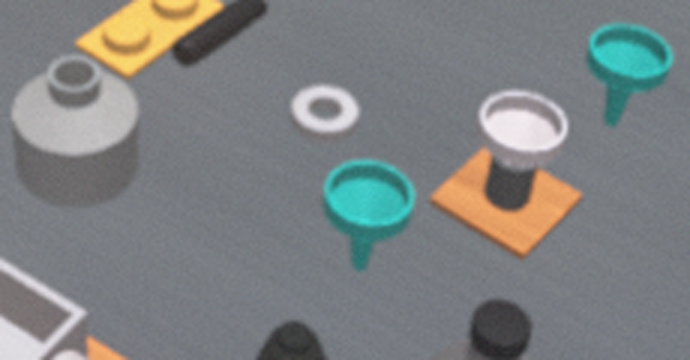

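```bash
python3 - <<'E'
from h import *
im=cv2.imread("pics/top0.png"); hsv=cv2.cvtColor(im,cv2.COLOR_BGR2HSV)
def bright(b,lo,smax=70):
    x0,y0,x1,y1=b; m=np.zeros(im.shape[:2],np.uint8)
    m[y0:y1,x0:x1]=((hsv[y0:y1,x0:x1,2]>lo)&(hsv[y0:y1,x0:x1,1]<smax))*255
    c,_=cv2.findContours(m,cv2.RETR_EXTERNAL,cv2.CHAIN_APPROX_NONE); return max(c,key=cv2.contourArea)
c=bright((128,225,168,266),150,60); e=cv2.fitEllipse(c); print("funnel",e); F=onz("top",*e[0],.083); print(F)
c=bright((335,250,390,285),165,60); r=cv2.minAreaRect(c); print("piston",r,onz("top",*r[0],.040))
bx=cv2.boxPoints(r); print([onz("top",*q,.045)[:2].round(4).tolist() for q in bx])
# orange cradle foot, holder foot
for nm,b,z in(("cradle",(335,245,390,285),.008),("holder",(120,220,190,275),.008)):
    x0,y0,x1,y1=b; m=np.zeros(im.shape[:2],np.uint8); h=hsv[y0:y1,x0:x1]
    m[y0:y1,x0:x1]=((h[...,1]>110)&(h[...,0]<25))*255
    c=np.vstack(cv2.findContours(m,cv2.RETR_EXTERNAL,cv2.CHAIN_APPROX_NONE)[0])
    r=cv2.minAreaRect(c); print(nm,r,onz("top",*r[0],z).round(4),[onz("top",*q,z)[:2].round(4).tolist() for q in cv2.boxPoints(r)])
# can
g=cv2.cvtColor(im,cv2.COLOR_BGR2GRAY)
cs=cv2.HoughCircles(cv2.resize(g[140:215,240:315],None,fx=4,fy=4,interpolation=cv2.INTER_CUBIC),cv2.HOUGH_GRADIENT,1,20,param1=100,param2=25,minRadius=20,maxRadius=100)
for x,y,r in cs[0][:6]: print("circ",240+(x-1.5)/4,140+(y-1.5)/4,r/4)
print("neck guess",onz("top",277.6,174.2,.092))
# predictions in scene
for nm,X in (("funnel",F),("neck",onz("top",277.6,174.2,.092)),("piston",onz("top",365.8,264.7,.04))): print(nm,proj("scene",X))
E
```

```text
funnel ((147.6112060546875, 245.63180541992188), (26.806787490844727, 27.697925567626953), 74.51215362548828)
[0.49343714 0.23795897 0.083     ]
piston ((365.4399719238281, 264.5799560546875), (12.303658485412598, 27.29432487487793), 81.8698959350586) [ 0.45978629 -0.24015155  0.04      ]
[[0.4685, -0.2071], [0.4781, -0.2674], [0.4511, -0.2711], [0.4415, -0.211]]
cradle ((361.729736328125, 263.8783874511719), (21.371868133544922, 29.756216049194336), 80.53767395019531) [ 0.4611 -0.2379  0.008 ] [[0.4791, -0.2], [0.4915, -0.2677], [0.4432, -0.2756], [0.4308, -0.2082]]
holder ((156.17694091796875, 246.5846405029297), (34.9777946472168, 34.35761642456055), 7.125016689300537) [0.4935 0.2373 0.008 ] [[0.4587, 0.2805], [0.5374, 0.2739], [0.5286, 0.1937], [0.4498, 0.2008]]
circ 277.0 177.0 20.25
circ 276.25 172.0 10.45
neck guess [ 0.65232236 -0.03958594  0.092     ]
funnel (np.float64(393.5819889473438), np.float64(249.2481489817931))
neck (np.float64(243.70434072474063), np.float64(232.738597823496))
piston (np.float64(231.65734398114316), np.float64(177.6531146704097))
```

```bash
cat >> h.py <<'E'
def rotdown(xang):
    # tool x at yaw xang (deg), y down
    a=np.deg2rad(xang); x=np.array([np.cos(a),np.sin(a),0]); y=np.array([0,0,-1.]); return np.c_[x,y,np.cross(x,y)]
def plan(p,Rt=None):
    s=state(); R0=R.from_quat(s["tcp_rot"]).as_matrix(); d=R0.T@(np.asarray(p)-s["eef_pos"])/.25
    rv=np.zeros(3) if Rt is None else R.from_matrix(R0.T@Rt).as_rotvec()/np.deg2rad(60)
    print("SHIFT",d.round(3).tolist(),"TURN",rv.round(3).tolist(), "mm",round(np.linalg.norm(d)*250,1),"deg",round(np.linalg.norm(rv)*60,1))
E
python3 - <<'E'
from h import *
plan((.36,-.30,.25),rotdown(90))
E
```

```text
t 0.15 tcp [ 0.2305 -0.499   0.2526]
R cols xyz [[-0.419, -0.001, -0.908], [0.908, 0.001, -0.419], [0.001, -1.0, 0.0]]
q [-0.853  0.256  0.107 -0.    -1.424 -0.285] gap 1.0 f [-0.36  0.96  0.43]
SHIFT [0.505, 0.011, -0.804] TURN [-0.0, 0.413, 0.001] mm 237.4 deg 24.8
```

>>> jog_arm(steps=[[[0.25, 0, -0.4], [0, 0.2, 0], 1], [[0.5, 0.01, -0.8], [0, 0.41, 0], 1], [[0.5, 0.01, -0.8], [0, 0.41, 0], 1], [[0.5, 0.01, -0.8], [0, 0.41, 0], 1], [[0.5, 0.01, -0.8], [0, 0.41, 0], 1], [[0.5, 0.01, -0.8], [0, 0.41, 0], 1]])

```text
time: 0.9
eef_pos: [0.3597, -0.3015, 0.2502]
tcp_rot: [0.498, 0.501, -0.501, -0.499]
ft_force: [-0.3, -0.4, 1.3]
finger_gap: 0.998
```

```bash
python3 - <<'E'
from h import *
im=get_image("wrist"); cv2.imwrite("pics/w1.png",im[:,:,::-1])
plan((.45,-.06,.25),rotdown(90))
print(proj("wrist",(.652,-.04,.092)),proj("wrist",(.46,-.24,.04)))
E
```

```text
t 0.95 tcp [ 0.3593 -0.302   0.2501]
R cols xyz [[-0.003, -0.001, -1.0], [1.0, 0.001, -0.003], [0.001, -1.0, 0.001]]
q [-3.640e-01  9.700e-02 -9.400e-02 -1.000e-03 -1.381e+00 -1.203e+00] gap 1.001 f [-0.02 -0.61 -0.61]
SHIFT [0.967, 0.001, -0.365] TURN [-0.001, 0.003, 0.001] mm 258.4 deg 0.2
(np.float64(485.1182070796829), np.float64(413.4855866916656)) (np.float64(334.88466306263524), np.float64(264.0836134735842))
```

View pics/w1.png

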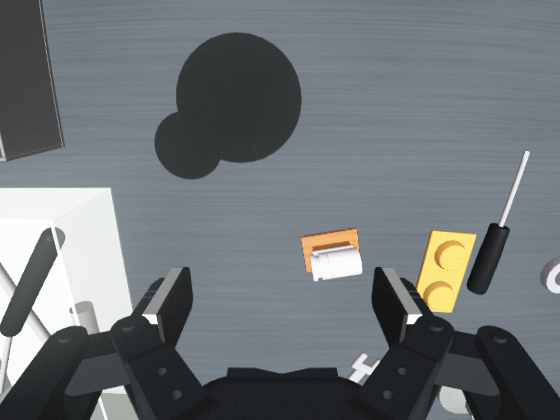

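>>> jog_arm(steps=[[[0.24, 0, -0.16], [0, 0, 0], 1], [[0.48, 0, -0.32], [0, 0, 0], 1], [[0.72, 0, -0.48], [0, 0, 0], 1], [[0.96, 0, -0.64], [0, 0, 0], 1], [[0.96, 0, -0.64], [0, 0, 0], 1], [[0.96, 0, -0.64], [0, 0, 0], 1], [[0.96, 0, -0.64], [0, 0, 0], 1]])

```text
time: 1.82
eef_pos: [0.5184, -0.063, 0.25]
tcp_rot: [-0.499, -0.5, 0.501, 0.5]
ft_force: [-0.2, -0.0, 0.1]
finger_gap: 0.999
```

```bash
python3 - <<'E'
from h import *
p=camera_params("wrist")
im=get_image("wrist"); cv2.imwrite("pics/w2.png",im[:,:,::-1])
plan((.4935,.175,.25),rotdown(90))
print(proj("wrist",(.652,-.04,.092)),proj("wrist",(.46,-.24,.04)))
np.savez("w2.npz",**p)
E
```

```text
t 1.875 tcp [ 0.5182 -0.0631  0.2503]
R cols xyz [[-0.001, -0.001, -1.0], [1.0, 0.001, -0.001], [0.001, -1.0, 0.001]]
q [ 1.780e-01  2.020e-01  3.200e-02 -1.000e-03 -1.402e+00 -1.748e+00] gap 0.999 f [-0.65  0.28  0.4 ]
SHIFT [0.952, 0.002, 0.098] TURN [-0.001, 0.001, 0.001] mm 239.4 deg 0.1
(np.float64(304.0758874520042), np.float64(316.12298732846034)) (np.float64(110.70116874920762), np.float64(125.76050143668246))
```

View pics/w2.png

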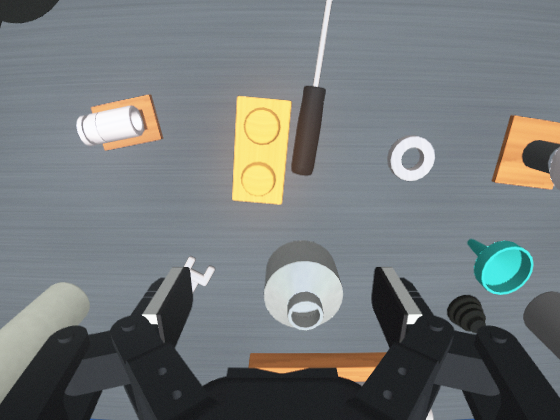

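```bash
python3 - <<'E'
from h import *
p=dict(np.load("w2.npz")); im=cv2.imread("pics/w2.png"); crop("pics/w2.png","pics/w2n.png",260,230,350,335,6)
hsv=cv2.cvtColor(im,cv2.COLOR_BGR2HSV)
m=np.zeros(im.shape[:2],np.uint8); b=(70,95,150,152); x0,y0,x1,y1=b
m[y0:y1,x0:x1]=((hsv[y0:y1,x0:x1,2]>140)&(hsv[y0:y1,x0:x1,1]<60))*255
for u,v in ((306,313),(305,312)): print(onz("wrist",u,v,.092,p))
for q in ((90,131),(138,121)): print(onz("wrist",*q,.04,p))
E
```

```text
[ 0.64789398 -0.03792266  0.092     ]
[ 0.646624   -0.03900604  0.092     ]
[ 0.46503424 -0.26308972  0.04      ]
[ 0.45580594 -0.21020879  0.04      ]
```

View pics/w2n.png

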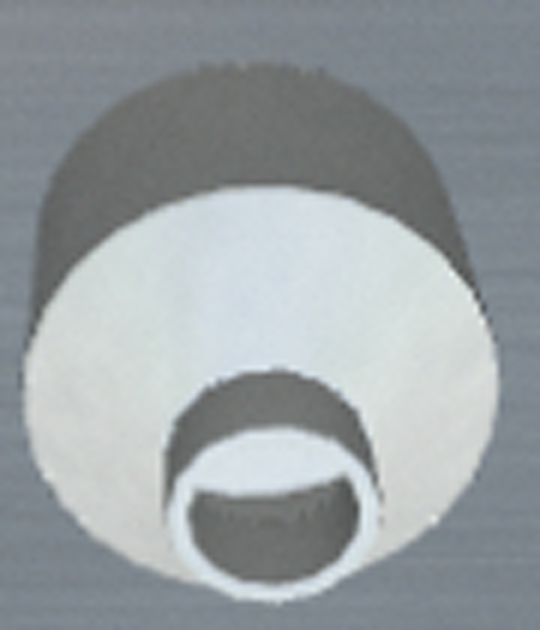

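>>> jog_arm(steps=[[[0.24, 0, 0.02], [0, 0, 0], 1], [[0.48, 0, 0.05], [0, 0, 0], 1], [[0.72, 0, 0.07], [0, 0, 0], 1], [[0.95, 0, 0.1], [0, 0, 0], 1], [[0.95, 0, 0.1], [0, 0, 0], 1], [[0.95, 0, 0.1], [0, 0, 0], 1]])

```text
time: 2.62
eef_pos: [0.4931, 0.1732, 0.2507]
tcp_rot: [-0.5, -0.5, 0.5, 0.501]
ft_force: [0.4, 0.0, -0.6]
finger_gap: 1.002
```

```bash
python3 - <<'E'
from h import *
p=camera_params("wrist")
im=get_image("wrist"); cv2.imwrite("pics/w3.png",im[:,:,::-1])
plan((.4935,.2375,.13),rotdown(90))
print(proj("wrist",(.4935,.2375,.083)))
np.savez("w3.npz",**p)
E
```

```text
t 2.675 tcp [0.4932 0.1729 0.2508]
R cols xyz [[0.001, -0.001, -1.0], [1.0, 0.001, 0.001], [0.001, -1.0, 0.001]]
q [ 6.360e-01  2.020e-01  3.400e-02 -1.000e-03 -1.403e+00 -2.208e+00] gap 1.002 f [-0.36  0.53 -0.17]
SHIFT [0.258, 0.483, -0.001] TURN [-0.001, -0.001, 0.001] mm 137.0 deg 0.1
(np.float64(350.9627853861467), np.float64(191.5262431826679))
```

View pics/w3.png

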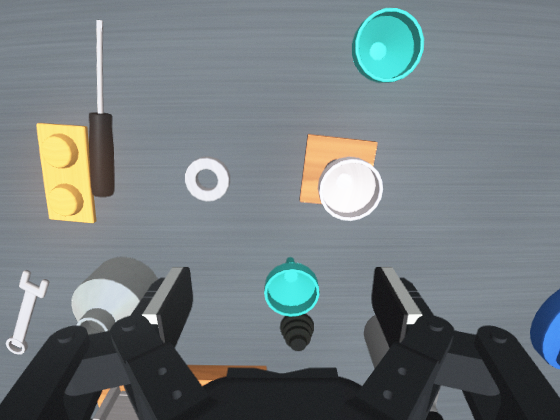

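>>> jog_arm(steps=[[[0.13, 0.15, 0], [0, 0, 0], 1], [[0.26, 0.3, 0], [0, 0, 0], 1], [[0.26, 0.4, 0], [0, 0, 0], 1], [[0.26, 0.5, 0], [0, 0, 0], 1], [[0.26, 0.6, 0], [0, 0, 0], 1], [[0.26, 0.7, 0], [0, 0, 0], 1], [[0.26, 0.7, 0], [0, 0, 0], 1], [[0.26, 0.7, 0], [0, 0, 0], 1]], force=40)

```text
time: 3.68
eef_pos: [0.4941, 0.2374, 0.0771]
tcp_rot: [-0.5, -0.5, 0.499, 0.501]
ft_force: [-0.7, -0.7, -0.1]
finger_gap: 0.999
```

>>> jog_arm(steps=[[[0, 0, 0], [0, 0, 0], -1], [[0, 0, 0], [0, 0, 0], -1], [[0, 0, 0], [0, 0, 0], -1], [[0, 0, 0], [0, 0, 0], -1], [[0, 0, 0], [0, 0, 0], -1], [[0, 0, 0], [0, 0, 0], -1]], force=40)

```text
time: 4.42
eef_pos: [0.495, 0.2377, 0.0787]
tcp_rot: [0.501, 0.501, -0.498, -0.5]
ft_force: [-0.7, -1.2, 5.8]
finger_gap: 0.68
```

```bash
python3 - <<'E'
from h import *
im=get_image("wrist"); cv2.imwrite("pics/w4.png",im[:,:,::-1])
plan((.651,-.039,.22),rotdown(90))
E
```

```text
t 4.475 tcp [0.495  0.2377 0.0787]
R cols xyz [[0.001, 0.003, -1.0], [1.0, 0.002, 0.001], [0.002, -1.0, -0.003]]
q [ 0.733  0.368 -0.198  0.    -1.    -2.305] gap 0.677 f [ 0.24 -1.07  6.43]
SHIFT [-1.105, -0.566, -0.627] TURN [0.003, -0.001, 0.002] mm 347.7 deg 0.2
```

View pics/w4.png

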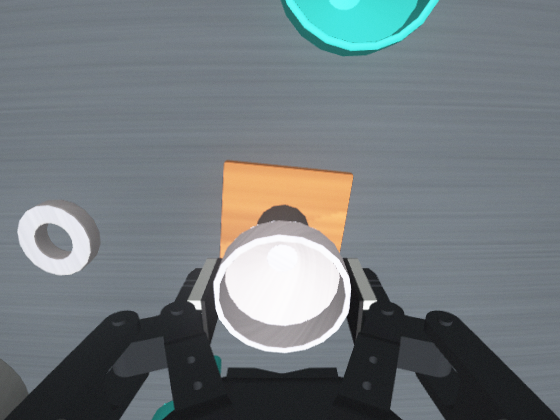

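>>> jog_arm(steps=[[[0, -0.08, 0], [0, 0, 0], -1], [[0, -0.2, 0], [0, 0, 0], -1], [[0, -0.32, 0], [0, 0, 0], -1], [[0, -0.44, 0], [0, 0, 0], -1], [[0, -0.56, 0], [0, 0, 0], -1], [[0, -0.62, 0], [0, 0, 0], -1], [[0, -0.62, 0], [0, 0, 0], -1], [[0, -0.62, 0], [0, 0, 0], -1]])

```text
time: 5.48
eef_pos: [0.4939, 0.2371, 0.2321]
tcp_rot: [-0.5, -0.5, 0.499, 0.501]
ft_force: [-0.5, 0.4, -1.2]
finger_gap: 0.676
```

```bash
python3 - <<'E'
from h import *
for n in("scene","wrist"):
    im=get_image(n); cv2.imwrite(f"pics/{n}5.png",im[:,:,::-1])
plan((.651,-.009,.235),rotdown(90))
E
```

```text
t 5.575 tcp [0.494  0.2371 0.2322]
R cols xyz [[0.002, 0.001, -1.0], [1.0, 0.001, 0.002], [0.001, -1.0, -0.001]]
q [ 0.733  0.257  0.058 -0.    -1.37  -2.305] gap 0.674 f [ 0.42 -0.51 -0.38]
SHIFT [-0.983, -0.012, -0.629] TURN [0.001, -0.001, 0.001] mm 291.9 deg 0.1
```

View pics/scene5.png

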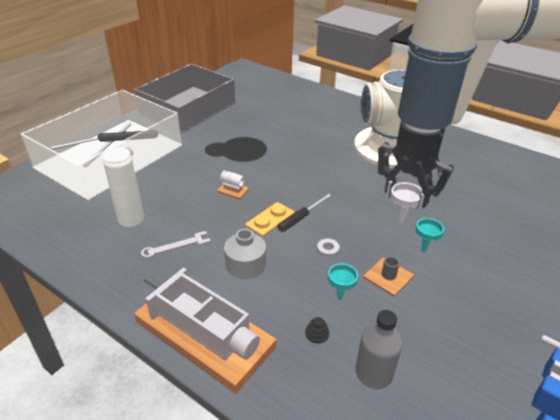

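View pics/wrist5.png

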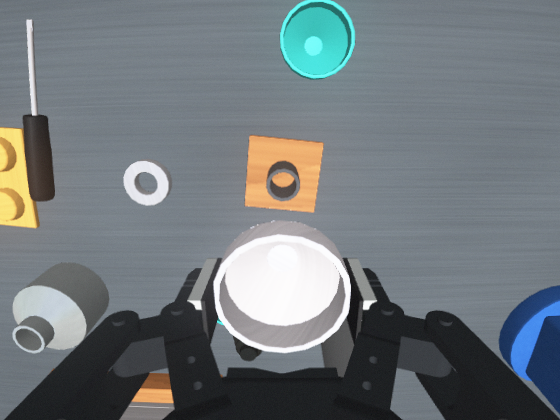

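```bash
python3 - <<'E'
from h import *
im=cv2.imread("pics/wrist5.png"); crop("pics/wrist5.png","pics/w5c.png",200,210,370,360,4)
for z in (.2322,.2365,.24):
  print(z,[onz("wrist",*q,z).round(4).tolist() for q in ((282.5,293),(282.5,234),(282.5,351),(216,290),(350,290))])
print(proj("wrist",(.494,.2371,.2365)))
E
```

```text
0.2322 [[0.492, 0.2367, 0.2322], [0.4636, 0.2367, 0.2322], [0.5248, 0.2367, 0.2322], [0.4905, 0.2074, 0.2322], [0.4906, 0.2665, 0.2322]]
0.2365 [[0.4891, 0.2367, 0.2365], [0.4616, 0.2367, 0.2365], [0.5208, 0.2367, 0.2365], [0.4877, 0.2084, 0.2365], [0.4878, 0.2654, 0.2365]]
0.24 [[0.4867, 0.2367, 0.24], [0.4601, 0.2367, 0.24], [0.5174, 0.2367, 0.24], [0.4853, 0.2093, 0.24], [0.4854, 0.2646, 0.24]]
(np.float64(283.3940258697178), np.float64(302.687577540749))
```

View pics/w5c.png

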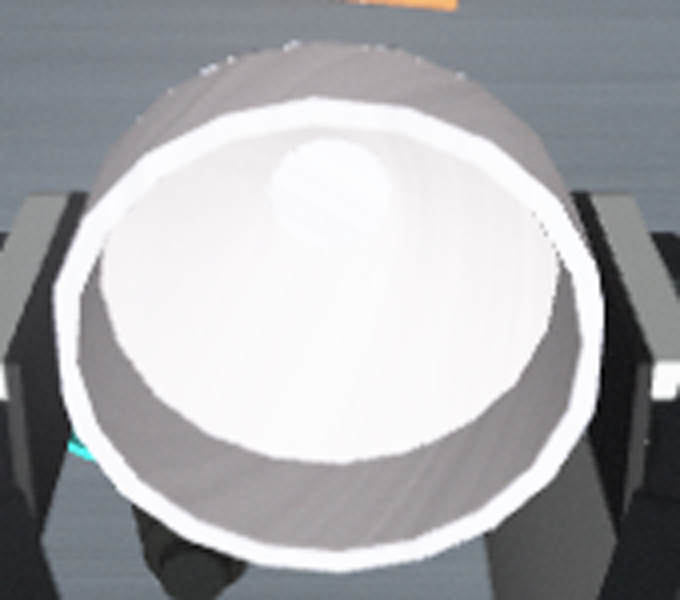

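>>> jog_arm(steps=[[[-0.16, -0.02, -0.1], [0, 0, 0], -1], [[-0.32, -0.03, -0.2], [0, 0, 0], -1], [[-0.48, -0.03, -0.3], [0, 0, 0], -1], [[-0.64, -0.03, -0.4], [0, 0, 0], -1], [[-0.8, -0.03, -0.5], [0, 0, 0], -1], [[-0.98, -0.03, -0.62], [0, 0, 0], -1], [[-0.98, -0.03, -0.62], [0, 0, 0], -1], [[-0.98, -0.03, -0.62], [0, 0, 0], -1]])

```text
time: 6.58
eef_pos: [0.6484, -0.0082, 0.2385]
tcp_rot: [-0.5, -0.499, 0.5, 0.501]
ft_force: [-0.5, 0.2, -1.0]
finger_gap: 0.678
```

```bash
python3 - <<'E'
from h import *
im=get_image("wrist"); cv2.imwrite("pics/w6.png",im[:,:,::-1])
plan((.651,-.039,.20),rotdown(90))
E
```

```text
t 6.625 tcp [ 0.6483 -0.0076  0.239 ]
R cols xyz [[0.001, -0.0, -1.0], [1.0, 0.001, 0.001], [0.001, -1.0, 0.0]]
q [ 2.280e-01  4.590e-01  3.690e-01 -1.000e-03 -1.482e+00 -1.800e+00] gap 0.68 f [-0.48  0.17 -0.39]
SHIFT [-0.126, 0.156, -0.011] TURN [-0.0, -0.001, 0.001] mm 50.2 deg 0.1
```

View pics/w6.png

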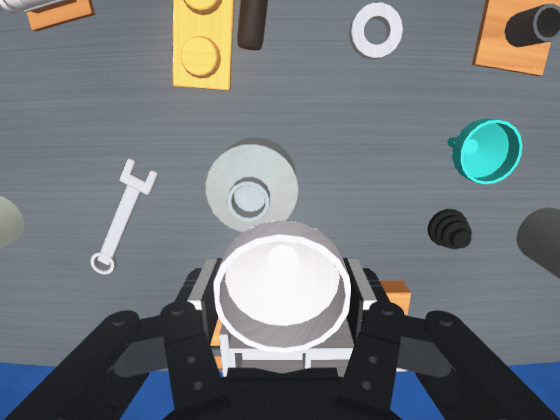

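```bash
python3 - <<'E'
from h import *
crop("pics/w6.png","pics/w6c.png",200,130,305,235,6)
for q in((249,199),(249,202)): print(onz("wrist",*q,.092))
print(onz("wrist",252,188,.056))
E
```

```text
[ 0.64938477 -0.03696307  0.092     ]
[ 0.65215791 -0.03705593  0.092     ]
[ 0.649445   -0.03748181  0.056     ]
```

View pics/w6c.png

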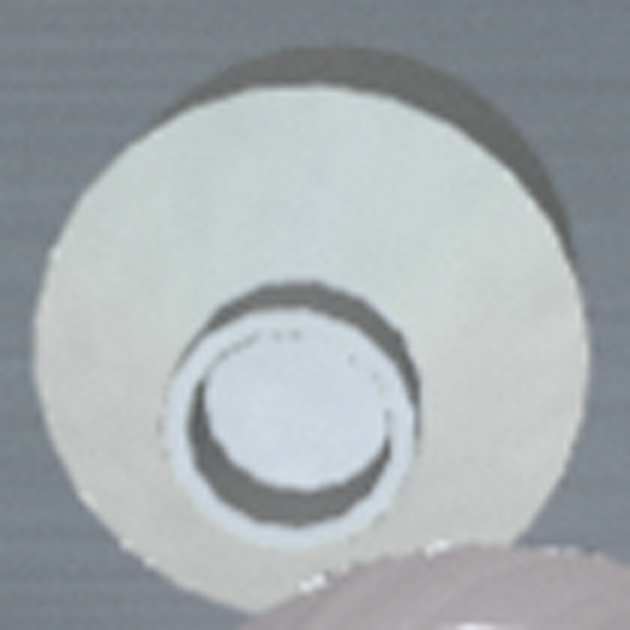

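>>> jog_arm(steps=[[[-0.125, 0, -0.011], [0, 0, 0], -1], [[-0.125, 0, -0.011], [0, 0, 0], -1], [[-0.125, 0.1, -0.011], [0, 0, 0], -1], [[-0.125, 0.2, -0.011], [0, 0, 0], -1], [[-0.125, 0.3, -0.011], [0, 0, 0], -1], [[-0.125, 0.376, -0.011], [0, 0, 0], -1], [[-0.125, 0.376, -0.011], [0, 0, 0], -1], [[-0.125, 0.376, -0.011], [0, 0, 0], -1]])

```text
time: 7.62
eef_pos: [0.6514, -0.0381, 0.1463]
tcp_rot: [0.5, 0.501, -0.499, -0.5]
ft_force: [-0.3, -0.5, 0.6]
finger_gap: 0.678
```

```bash
python3 - <<'E'
from h import *
im=get_image("scene"); cv2.imwrite("pics/s7.png",im[:,:,::-1]); crop("pics/s7.png","pics/s7c.png",180,150,320,290,4)
plan((.651,-.038,.121),rotdown(90))
E
```

```text
t 7.675 tcp [ 0.6516 -0.0382  0.1465]
R cols xyz [[0.0, 0.002, -1.0], [1.0, 0.001, 0.0], [0.001, -1.0, -0.002]]
q [ 1.800e-01  5.020e-01  2.030e-01 -1.000e-03 -1.270e+00 -1.751e+00] gap 0.676 f [-0.38 -0.03 -0.75]
SHIFT [0.001, 0.102, 0.003] TURN [0.002, -0.0, 0.001] mm 25.5 deg 0.1
```

View pics/s7c.png

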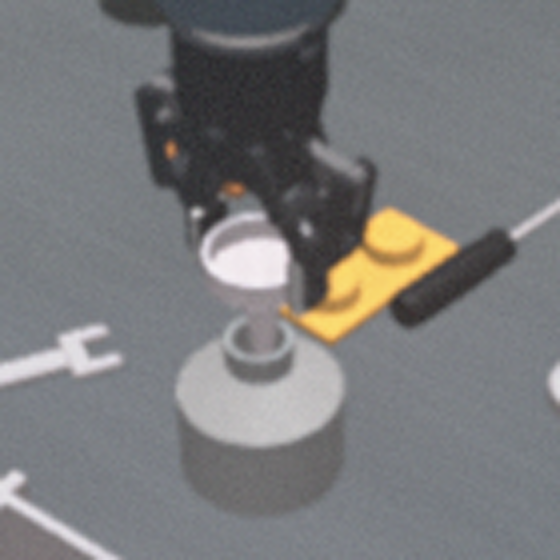

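Stem is in the neck (around scene pixel 246,233). Lower slowly until contact.

>>> jog_arm(steps=[[[0, 0.04, 0], [0, 0, 0], -1], [[0, 0.07, 0], [0, 0, 0], -1], [[0, 0.09, 0], [0, 0, 0], -1], [[0, 0.09, 0], [0, 0, 0], -1], [[0, 0.09, 0], [0, 0, 0], -1]])

```text
time: 8.3
eef_pos: [0.6518, -0.0383, 0.1242]
tcp_rot: [0.5, 0.501, -0.499, -0.5]
ft_force: [0.6, -0.6, -1.2]
finger_gap: 0.679
```

>>> jog_arm(steps=[[[0, 0.01, 0], [0, 0, 0], -1], [[0, 0.02, 0], [0, 0, 0], -1], [[0, 0.02, 0], [0, 0, 0], -1], [[0, 0.02, 0], [0, 0, 0], -1]])

```text
time: 8.8
eef_pos: [0.6522, -0.0383, 0.1195]
tcp_rot: [0.501, 0.501, -0.499, -0.499]
ft_force: [1.2, -0.6, 0.1]
finger_gap: 0.676
```

>>> jog_arm(steps=[[[0, 0.01, 0], [0, 0, 0], -1], [[0, 0.015, 0], [0, 0, 0], -1], [[0, 0.015, 0], [0, 0, 0], -1]])

```text
time: 9.18
eef_pos: [0.6538, -0.0383, 0.1176]
tcp_rot: [0.502, 0.502, -0.498, -0.498]
ft_force: [2.6, 0.8, 5.4]
finger_gap: 0.675
```

```bash
python3 - <<'E'
from h import *
state()
im=get_image("scene"); cv2.imwrite("pics/s8.png",im[:,:,::-1]); crop("pics/s8.png","pics/s8c.png",190,170,310,290,5)
im=get_image("wrist"); cv2.imwrite("pics/w8.png",im[:,:,::-1])
E
```

```text
t 9.175 tcp [ 0.6538 -0.0383  0.1176]
R cols xyz [[-0.0, 0.008, -1.0], [1.0, 0.0, -0.0], [0.0, -1.0, -0.008]]
q [ 1.800e-01  5.210e-01  1.570e-01  1.000e-03 -1.200e+00 -1.751e+00] gap 0.675 f [2.58 0.85 5.42]
```

View pics/s8c.png

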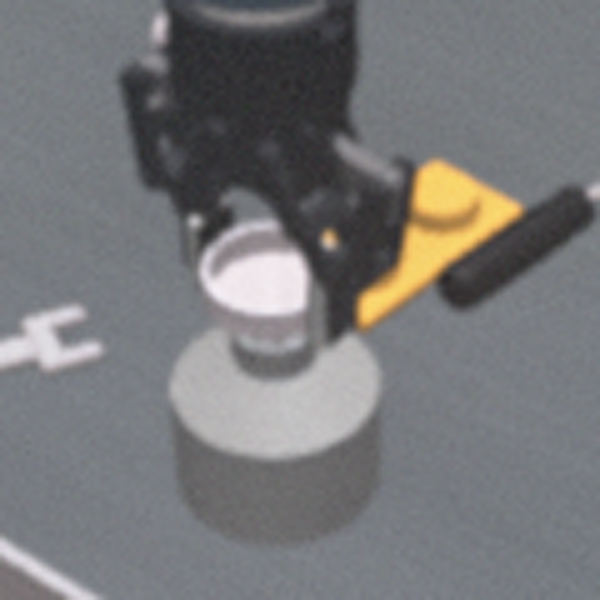

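View pics/w8.png

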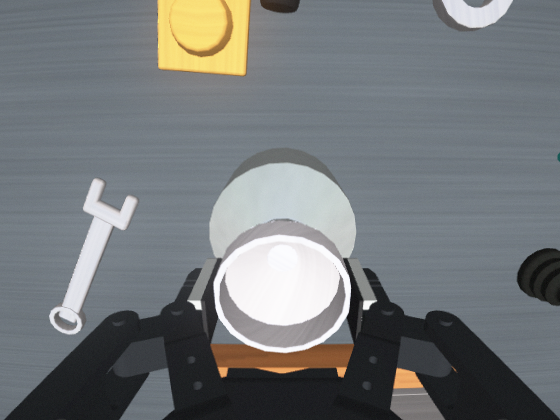

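>>> jog_arm(steps=[[[0, 0, 0], [0, 0, 0], 0.5], [[0, 0, 0], [0, 0, 0], 0.7], [[0, 0, 0], [0, 0, 0], 1], [[0, 0, 0], [0, 0, 0], 1], [[0, 0, 0], [0, 0, 0], 1]])

```text
time: 9.9
eef_pos: [0.6537, -0.0383, 0.1174]
tcp_rot: [0.502, 0.502, -0.498, -0.498]
ft_force: [-0.9, -0.3, -0.3]
finger_gap: 0.997
```

```bash
python3 - <<'E'
from h import *
state()
im=get_image("wrist"); cv2.imwrite("pics/w9.png",im[:,:,::-1])
E
```

```text
t 9.9 tcp [ 0.6537 -0.0383  0.1174]
R cols xyz [[-0.0, 0.008, -1.0], [1.0, 0.0, -0.0], [0.0, -1.0, -0.008]]
q [ 1.800e-01  5.210e-01  1.570e-01  1.000e-03 -1.200e+00 -1.751e+00] gap 0.997 f [-0.89 -0.3  -0.34]
```

View pics/w9.png

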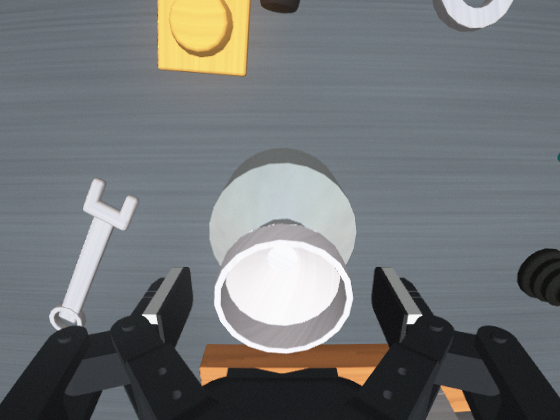

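>>> jog_arm(steps=[[[0, -0.12, 0], [0, 0, 0], 1], [[0, -0.3, 0], [0, 0, 0], 1], [[0, -0.5, 0.1], [0, 0, 0], 1], [[0, -0.55, 0.3], [0, 0, 0], 1], [[0, -0.55, 0.5], [0, 0, 0], 1], [[0, -0.55, 0.5], [0, 0, 0], 1], [[0, -0.55, 0.5], [0, 0, 0], 1]])

```text
time: 10.82
eef_pos: [0.5279, -0.0384, 0.2545]
tcp_rot: [0.502, 0.502, -0.498, -0.498]
ft_force: [0.4, 0.1, 0.1]
finger_gap: 1.005
```

```bash
python3 - <<'E'
from h import *
p=camera_params("wrist")
for n in("scene","top","wrist"):
    im=get_image(n); cv2.imwrite(f"pics/{n}10.png",im[:,:,::-1])
crop("pics/scene10.png","pics/s10c.png",190,170,310,290,5)
np.savez("w10.npz",**p); state()
print(proj("wrist",(.651,-.0385,.123)))
E
```

```text
t 10.975 tcp [ 0.5286 -0.0383  0.2537]
R cols xyz [[-0.0, 0.008, -1.0], [1.0, 0.0, -0.0], [0.0, -1.0, -0.008]]
q [ 2.240e-01  2.100e-01  5.000e-02  1.000e-03 -1.403e+00 -1.795e+00] gap 1.0 f [ 0.13 -0.31 -1.34]
(np.float64(282.1857202608527), np.float64(323.13838988008735))
```

View pics/s10c.png

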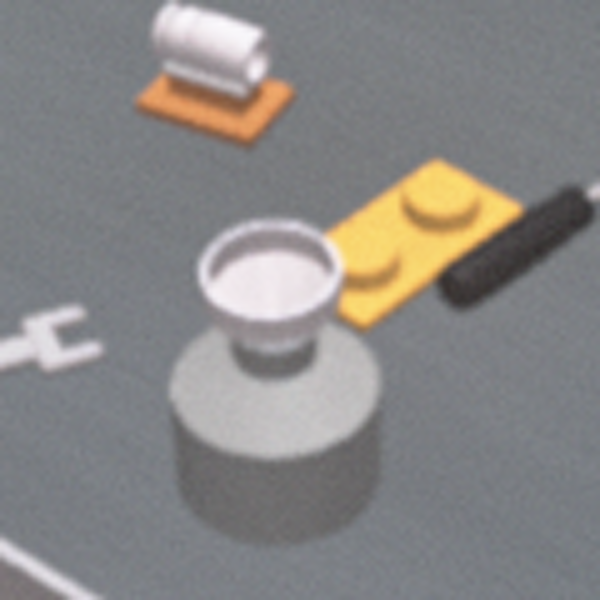

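View pics/wrist10.png

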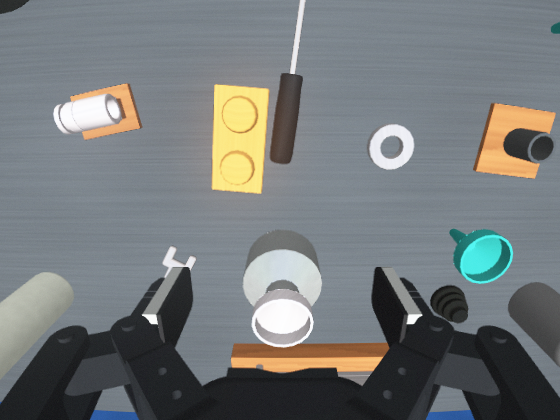

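View pics/top10.png

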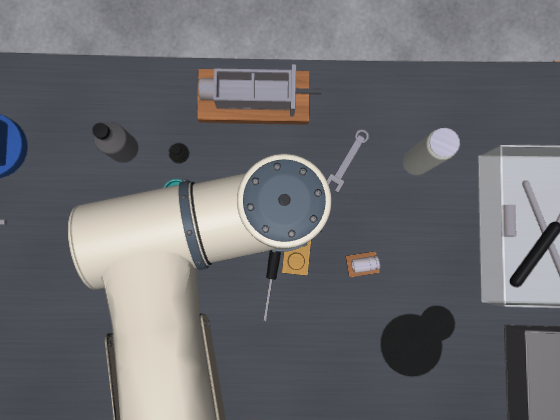

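```bash
python3 - <<'E'
from h import *
p=dict(np.load("w10.npz")); crop("pics/wrist10.png","pics/w10c.png",240,270,330,360,6)
for nm,pp,q in (("wrist",p,(282.5,317.5)),("scene",None,(244,225))):
  for z in(.12,.123,.126): print(nm,z,onz(nm,*q,z,pp).round(4))
print(proj("scene",(.651,-.0385,.123)))
E
```

```text
wrist 0.12 [ 0.6471 -0.0382  0.12  ]
wrist 0.123 [ 0.6447 -0.0382  0.123 ]
wrist 0.126 [ 0.6423 -0.0382  0.126 ]
scene 0.12 [ 0.6567 -0.0342  0.12  ]
scene 0.123 [ 0.6593 -0.0319  0.123 ]
scene 0.126 [ 0.6619 -0.0297  0.126 ]
(np.float64(244.07955712676966), np.float64(221.71075371365325))
```

View pics/w10c.png

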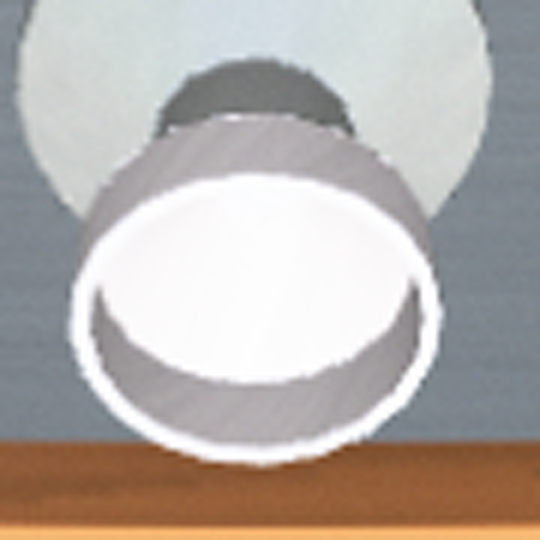

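```bash
cat >> h.py <<'E'
P=np.array([-np.sin(np.deg2rad(10)),np.cos(np.deg2rad(10)),0]); Z=np.array([0,0,1.])
def fr(x,y): return np.c_[x,y,np.cross(x,y)]
def tilt(phi,xa=190):  # approach angle from down toward P
    a=np.deg2rad(phi); b=np.deg2rad(xa); x=np.array([np.cos(b),np.sin(b),0]); return fr(x,np.sin(a)*P-np.cos(a)*Z)
C=np.array([.460,-.238,.04])
E
python3 - <<'E'
from h import *
plan((.49,-.13,.25),rotdown(145))
E
```

```text
t 10.975 tcp [ 0.5286 -0.0383  0.2537]
R cols xyz [[-0.0, 0.008, -1.0], [1.0, 0.0, -0.0], [0.0, -1.0, -0.008]]
q [ 2.240e-01  2.100e-01  5.000e-02  1.000e-03 -1.403e+00 -1.795e+00] gap 1.0 f [ 0.13 -0.31 -1.34]
SHIFT [-0.367, 0.013, 0.154] TURN [0.007, -0.916, -0.003] mm 99.5 deg 55.0
```

>>> jog_arm(steps=[[[-0.07, 0, 0.03], [0, -0.17, 0], 1], [[-0.15, 0.01, 0.06], [0, -0.34, 0], 1], [[-0.22, 0.01, 0.09], [0, -0.51, 0], 1], [[-0.3, 0.01, 0.12], [0, -0.68, 0], 1], [[-0.37, 0.01, 0.15], [0.01, -0.85, 0], 1], [[-0.37, 0.01, 0.15], [0.01, -0.92, 0], 1], [[-0.37, 0.01, 0.15], [0.01, -0.92, 0], 1]])

```text
time: 11.85
eef_pos: [0.4917, -0.1311, 0.2504]
tcp_rot: [-0.212, -0.673, 0.676, 0.212]
ft_force: [-0.1, -0.3, -0.8]
finger_gap: 1.004
```

```bash
python3 - <<'E'
from h import *
Rt=tilt(-25); plan(C-.003*Rt[:,1]-.11*Rt[:,1],Rt)
E
```

```text
t 11.85 tcp [ 0.4917 -0.1311  0.2504]
R cols xyz [[-0.821, -0.002, -0.572], [0.572, -0.004, -0.821], [-0.001, -1.0, 0.005]]
q [ 0.051  0.175 -0.003  0.004 -1.395 -0.66 ] gap 1.004 f [-0.06 -0.28 -0.79]
SHIFT [-0.005, 0.433, 0.286] TURN [0.39, -0.735, 0.164] mm 129.8 deg 50.9
```

>>> jog_arm(steps=[[[0, 0.08, 0.06], [0.08, -0.15, 0.03], 1], [[0, 0.16, 0.12], [0.16, -0.3, 0.07], 1], [[0, 0.25, 0.18], [0.24, -0.45, 0.1], 1], [[0, 0.35, 0.24], [0.32, -0.6, 0.13], 1], [[-0.005, 0.43, 0.286], [0.39, -0.735, 0.164], 1], [[-0.005, 0.433, 0.286], [0.39, -0.735, 0.164], 1], [[-0.005, 0.433, 0.286], [0.39, -0.735, 0.164], 1], [[-0.005, 0.433, 0.286], [0.39, -0.735, 0.164], 1]])

```text
time: 12.85
eef_pos: [0.4539, -0.1906, 0.1442]
tcp_rot: [0.044, -0.536, 0.84, -0.074]
ft_force: [0.2, -0.1, 0.5]
finger_gap: 1.0
```

```bash
python3 - <<'E'
from h import *
for n in("scene","wrist"):
    im=get_image(n); cv2.imwrite(f"pics/{n}11.png",im[:,:,::-1])
Rt=tilt(-25); plan(C-.003*Rt[:,1],Rt)
print(proj("wrist",C+.028*P),proj("wrist",C-.028*P),proj("wrist",C))
E
```

```text
t 12.95 tcp [ 0.4531 -0.1907  0.1437]
R cols xyz [[-0.985, 0.075, 0.155], [-0.172, -0.415, -0.893], [-0.003, -0.907, 0.422]]
q [ 0.192  0.117 -0.634  0.565 -0.908 -0.393] gap 1.001 f [ 0.25  0.26 -1.19]
SHIFT [0.007, 0.444, -0.002] TURN [0.001, -0.003, -0.002] mm 111.1 deg 0.2
(np.float64(282.1900073128866), np.float64(246.04754814278039)) (np.float64(282.08196676948484), np.float64(174.45614469427218)) (np.float64(282.1356442656983), np.float64(209.82901837808186))
```

View pics/wrist11.png

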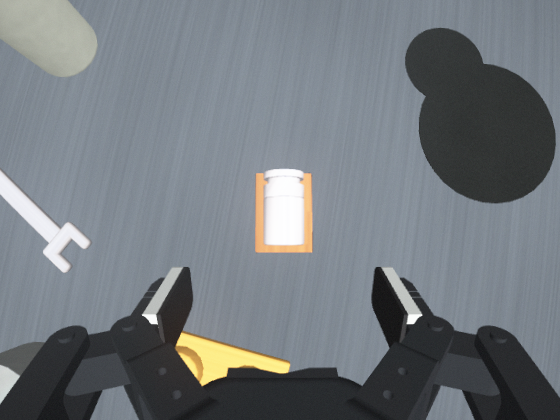

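View pics/scene11.png

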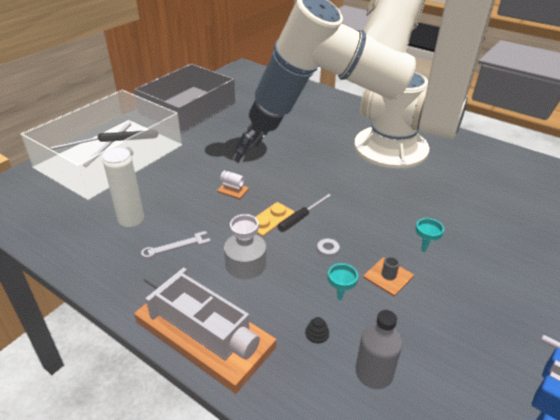

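>>> jog_arm(steps=[[[0.013, 0.1, 0], [0, 0, 0], 1], [[0.013, 0.2, 0], [0, 0, 0], 1], [[0.013, 0.3, 0], [0, 0, 0], 1], [[0.013, 0.38, 0], [0, 0, 0], 1], [[0.013, 0.43, 0], [0, 0, 0], 1], [[0.013, 0.438, 0], [0, 0, 0], 1], [[0.013, 0.438, 0], [0, 0, 0], 1], [[0.013, 0.438, 0], [0, 0, 0], 1]])

```text
time: 13.95
eef_pos: [0.4589, -0.2366, 0.0451]
tcp_rot: [0.044, -0.536, 0.84, -0.074]
ft_force: [0.7, 0.6, 0.7]
finger_gap: 0.997
```

>>> jog_arm(steps=[[[0, 0, 0], [0, 0, 0], -1], [[0, 0, 0], [0, 0, 0], -1], [[0, 0, 0], [0, 0, 0], -1], [[0, 0, 0], [0, 0, 0], -1], [[0, 0, 0], [0, 0, 0], -1], [[0, 0, 0], [0, 0, 0], -1], [[0, 0, 0], [0, 0, 0], -1], [[0, 0, 0], [0, 0, 0], -1]], force=50)

```text
time: 14.95
eef_pos: [0.4604, -0.2362, 0.0458]
tcp_rot: [0.044, -0.536, 0.84, -0.076]
ft_force: [4.7, 0.7, 3.2]
finger_gap: 0.347
```

```bash
python3 - <<'E'
from h import *
for n in("scene","wrist"):
    im=get_image(n); cv2.imwrite(f"pics/{n}12.png",im[:,:,::-1])
crop("pics/scene12.png","pics/s12c.png",180,100,300,220,5)
state()
E
```

```text
t 15.05 tcp [ 0.4605 -0.2362  0.0458]
R cols xyz [[-0.985, 0.08, 0.154], [-0.174, -0.415, -0.893], [-0.007, -0.906, 0.422]]
q [ 0.018  0.268 -0.801  0.842 -0.592 -0.576] gap 0.351 f [5.51 1.4  2.33]
```

View pics/wrist12.png

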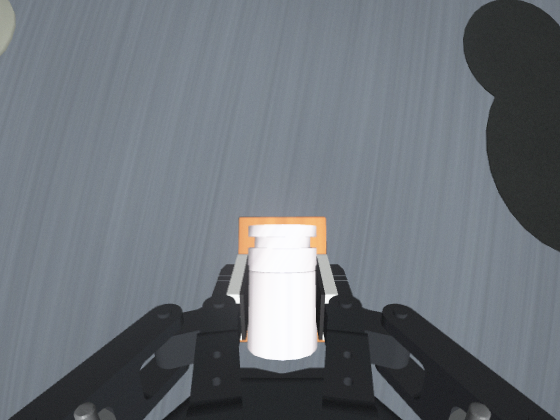

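View pics/s12c.png

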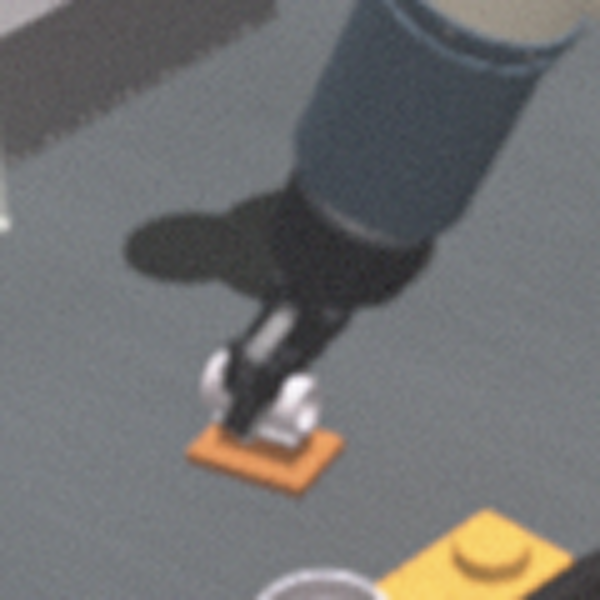

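>>> jog_arm(steps=[[[0, -0.06, 0.03], [0, 0, 0], -1], [[0, -0.18, 0.085], [0, 0, 0], -1], [[0, -0.36, 0.17], [0, 0, 0], -1], [[0, -0.54, 0.25], [0, 0, 0], -1], [[0, -0.72, 0.335], [0, 0, 0], -1], [[0, -0.72, 0.335], [0, 0, 0], -1], [[0, -0.72, 0.335], [0, 0, 0], -1]], force=80)

```text
time: 15.92
eef_pos: [0.4572, -0.2363, 0.2424]
tcp_rot: [0.045, -0.536, 0.84, -0.074]
ft_force: [-0.0, 0.3, -2.0]
finger_gap: 0.348
```

```bash
python3 - <<'E'
from h import *
im=get_image("wrist"); cv2.imwrite(f"pics/w13.png",im[:,:,::-1])
for f in (15,30): plan((.48,-.24,.26),tilt(f))
E
```

```text
t 15.975 tcp [ 0.4572 -0.2364  0.2421]
R cols xyz [[-0.985, 0.075, 0.155], [-0.172, -0.414, -0.894], [-0.003, -0.907, 0.421]]
q [ 0.096  0.059 -0.412  0.487 -1.112 -0.145] gap 0.345 f [-0.09 -0.53 -1.31]
SHIFT [-0.087, -0.052, 0.057] TURN [-0.665, -0.001, -0.003] mm 29.2 deg 39.9
t 15.975 tcp [ 0.4572 -0.2364  0.2421]
R cols xyz [[-0.985, 0.075, 0.155], [-0.172, -0.414, -0.894], [-0.003, -0.907, 0.421]]
q [ 0.096  0.059 -0.412  0.487 -1.112 -0.145] gap 0.345 f [-0.09 -0.53 -1.31]
SHIFT [-0.087, -0.052, 0.057] TURN [-0.915, -0.001, -0.003] mm 29.2 deg 54.9
```

View pics/w13.png

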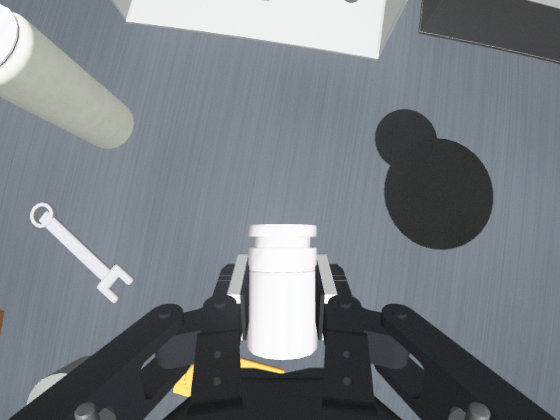

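>>> jog_arm(steps=[[[0, -0.03, 0.02], [-0.15, 0, 0], -1], [[0, -0.07, 0.05], [-0.3, 0, 0], -1], [[0, -0.1, 0.06], [-0.45, 0, 0], -1], [[0, -0.13, 0.07], [-0.6, 0, 0], -1], [[0, -0.15, 0.08], [-0.75, 0, 0], -1], [[0, -0.15, 0.08], [-0.9, 0, 0], -1], [[0, -0.15, 0.08], [-0.9, 0, 0], -1], [[0, -0.15, 0.08], [-0.9, 0, 0], -1]])

```text
time: 16.98
eef_pos: [0.4572, -0.2388, 0.2833]
tcp_rot: [-0.074, 0.859, -0.505, 0.044]
ft_force: [0.0, 0.7, -1.6]
finger_gap: 0.345
```

```bash
python3 - <<'E'
from h import *
print(onz("top",412,168,.0))
Rz=lambda a:R.from_euler("z",a,degrees=True).as_matrix()
for a in (0,-30,-50): 
  print(a,(Rz(a)@tilt(65)).round(2).tolist()); plan((.50,-.18,.28),Rz(a)@tilt(65))
E
```

```text
[ 0.68846693 -0.3575654   0.        ]
0 [[-0.98, -0.16, 0.07], [-0.17, 0.89, -0.42], [0.0, -0.42, -0.91]]
t 16.975 tcp [ 0.4572 -0.2388  0.2833]
R cols xyz [[-0.985, -0.083, 0.15], [-0.172, 0.479, -0.861], [-0.001, -0.874, -0.486]]
q [-0.467  0.417  0.467 -0.427 -1.91   0.555] gap 0.345 f [ 0.01  0.74 -1.59]
SHIFT [-0.209, 0.11, -0.17] TURN [-0.598, -0.001, -0.002] mm 72.8 deg 35.9
-30 [[-0.94, 0.31, -0.14], [0.34, 0.85, -0.4], [0.0, -0.42, -0.91]]
t 16.975 tcp [ 0.4572 -0.2388  0.2833]
R cols xyz [[-0.985, -0.083, 0.15], [-0.172, 0.479, -0.861], [-0.001, -0.874, -0.486]]
q [-0.467  0.417  0.467 -0.427 -1.91   0.555] gap 0.345 f [ 0.01  0.74 -1.59]
SHIFT [-0.209, 0.11, -0.17] TURN [-0.584, 0.345, 0.37] mm 72.8 deg 46.4
-50 [[-0.77, 0.58, -0.27], [0.64, 0.69, -0.32], [0.0, -0.42, -0.91]]
t 16.975 tcp [ 0.4572 -0.2388  0.2833]
R cols xyz [[-0.985, -0.083, 0.15], [-0.172, 0.479, -0.861], [-0.001, -0.874, -0.486]]
q [-0.467  0.417  0.467 -0.427 -1.91   0.555] gap 0.345 f [ 0.01  0.74 -1.59]
SHIFT [-0.209, 0.11, -0.17] TURN [-0.559, 0.576, 0.618] mm 72.8 deg 60.8
```

>>> jog_arm(steps=[[[-0.04, 0.02, -0.03], [-0.12, 0.07, 0.07], -1], [[-0.08, 0.04, -0.06], [-0.24, 0.14, 0.15], -1], [[-0.12, 0.06, -0.1], [-0.36, 0.21, 0.22], -1], [[-0.16, 0.08, -0.13], [-0.47, 0.28, 0.3], -1], [[-0.21, 0.11, -0.17], [-0.584, 0.345, 0.37], -1], [[-0.21, 0.11, -0.17], [-0.584, 0.345, 0.37], -1], [[-0.21, 0.11, -0.17], [-0.584, 0.345, 0.37], -1], [[-0.21, 0.11, -0.17], [-0.584, 0.345, 0.37], -1]])

```text
time: 17.98
eef_pos: [0.5005, -0.1797, 0.2809]
tcp_rot: [0.168, 0.961, -0.215, -0.036]
ft_force: [0.1, -0.3, -0.9]
finger_gap: 0.342
```

```bash
python3 - <<'E'
from h import *
for n in("scene","wrist"):
    im=get_image(n); cv2.imwrite(f"pics/{n}14.png",im[:,:,::-1])
Rt=R.from_euler("z",-30,degrees=True).as_matrix()@tilt(65)
plan(np.array([.651,-.0385,.22])-.003*Rt[:,1]+[-.03,-.05,.04],Rt)
E
```

```text
t 18.075 tcp [ 0.5005 -0.1798  0.2806]
R cols xyz [[-0.94, 0.309, -0.143], [0.34, 0.851, -0.4], [-0.002, -0.424, -0.905]]
q [-0.747  0.46   0.319 -1.058 -1.863  0.311] gap 0.348 f [ 0.12  0.98 -1.93]
SHIFT [-0.329, 0.482, -0.14] TURN [-0.002, 0.003, 0.001] mm 150.1 deg 0.2
```

View pics/scene14.png

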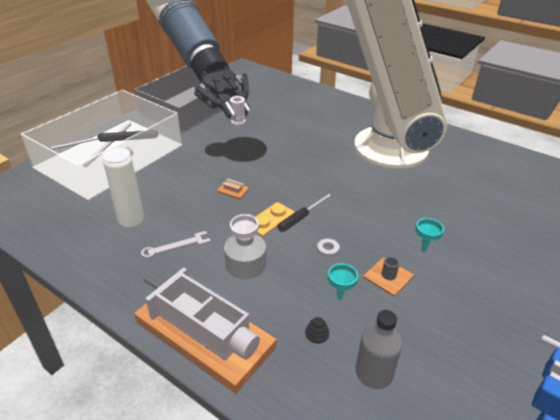

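View pics/wrist14.png

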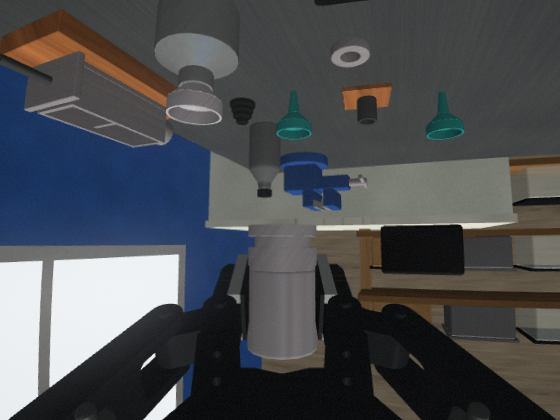

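```bash
python3 - <<'E'
from h import *
E=camera_params("wrist")["extrinsics"]; print("cam", -E[:3,:3].T@E[:3,3])
crop("pics/scene14.png","pics/s14c.png",200,70,280,150,7)
E
```

```text
cam [ 0.45033418 -0.31616878  0.25684127]
```

View pics/s14c.png

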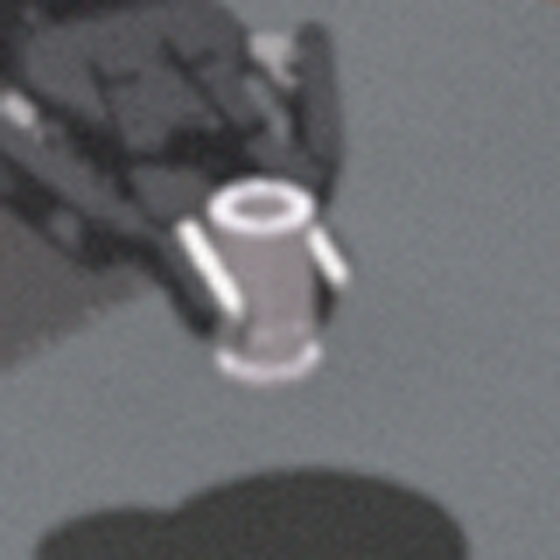

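>>> jog_arm(steps=[[[-0.06, 0.09, -0.03], [0, 0, 0], -1], [[-0.12, 0.18, -0.05], [0, 0, 0], -1], [[-0.18, 0.27, -0.08], [0, 0, 0], -1], [[-0.25, 0.36, -0.1], [0, 0, 0], -1], [[-0.31, 0.45, -0.13], [0, 0, 0], -1], [[-0.33, 0.48, -0.14], [0, 0, 0], -1], [[-0.33, 0.48, -0.14], [0, 0, 0], -1], [[-0.33, 0.48, -0.14], [0, 0, 0], -1]])

```text
time: 19.08
eef_pos: [0.6197, -0.0924, 0.2616]
tcp_rot: [0.169, 0.961, -0.215, -0.037]
ft_force: [-0.5, -0.6, -0.8]
finger_gap: 0.34
```

```bash
python3 - <<'E'
from h import *
for n in("scene","top"):
    im=get_image(n); cv2.imwrite(f"pics/{n}15.png",im[:,:,::-1])
Rt=R.from_euler("z",-30,degrees=True).as_matrix()@tilt(65)
plan(np.array([.651,-.0385,.22])-.003*Rt[:,1],Rt)
E=camera_params("wrist")["extrinsics"]; print("cam", -E[:3,:3].T@E[:3,3])
E
```

```text
t 19.175 tcp [ 0.6197 -0.0925  0.2617]
R cols xyz [[-0.94, 0.309, -0.143], [0.341, 0.851, -0.4], [-0.002, -0.425, -0.905]]
q [-0.531  0.522  0.381 -1.108 -1.673  0.209] gap 0.345 f [ 0.38 -0.12 -1.1 ]
SHIFT [-0.044, 0.281, 0.047] TURN [-0.002, 0.002, 0.0] mm 72.1 deg 0.2
cam [ 0.5694606  -0.22881301  0.23798741]
```

View pics/scene15.png

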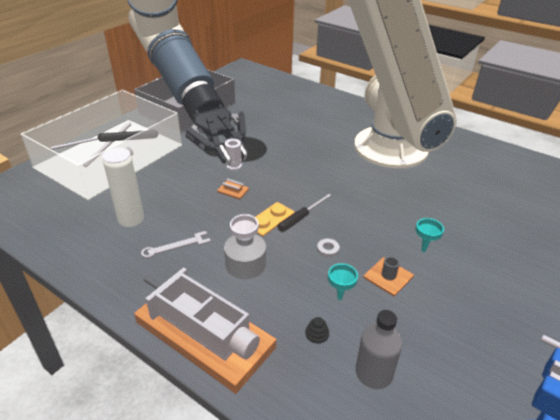

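>>> jog_arm(steps=[[[-0.015, 0.09, 0.015], [0, 0, 0], -1], [[-0.03, 0.18, 0.03], [0, 0, 0], -1], [[-0.044, 0.25, 0.045], [0, 0, 0], -1], [[-0.044, 0.28, 0.047], [0, 0, 0], -1], [[-0.044, 0.28, 0.047], [0, 0, 0], -1], [[-0.044, 0.28, 0.047], [0, 0, 0], -1], [[-0.044, 0.28, 0.047], [0, 0, 0], -1], [[-0.044, 0.28, 0.047], [0, 0, 0], -1]])

```text
time: 20.18
eef_pos: [0.65, -0.0418, 0.2216]
tcp_rot: [0.169, 0.961, -0.215, -0.036]
ft_force: [-0.1, 0.5, -1.2]
finger_gap: 0.341
```

```bash
python3 - <<'E'
from h import *
for n in("scene","top","wrist"):
    im=get_image(n); cv2.imwrite(f"pics/{n}16.png",im[:,:,::-1])
crop("pics/scene16.png","pics/s16c.png",190,130,310,280,4)
state()
print(proj("scene",(.651,-.0385,.22)),proj("scene",(.651,-.0385,.123)))
E
```

```text
t 20.325 tcp [ 0.65   -0.0415  0.2214]
R cols xyz [[-0.94, 0.31, -0.143], [0.341, 0.851, -0.4], [-0.002, -0.425, -0.905]]
q [-0.441  0.554  0.33  -1.123 -1.557  0.245] gap 0.344 f [ 0.02 -0.09 -1.73]
(np.float64(242.69176224307157), np.float64(184.75310195837304)) (np.float64(244.07955712676966), np.float64(221.71075371365325))
```

View pics/s16c.png

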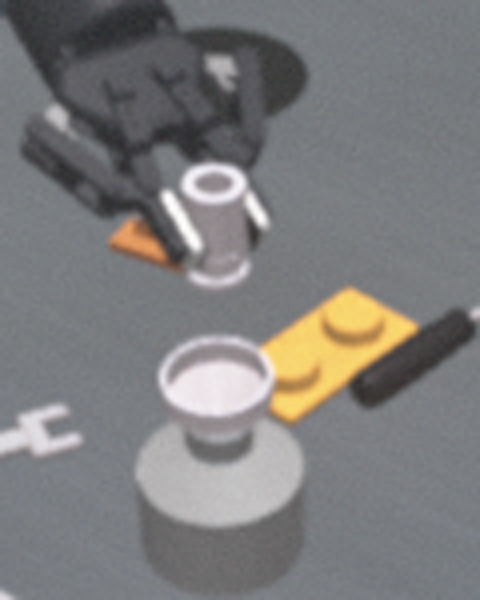

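View pics/top16.png

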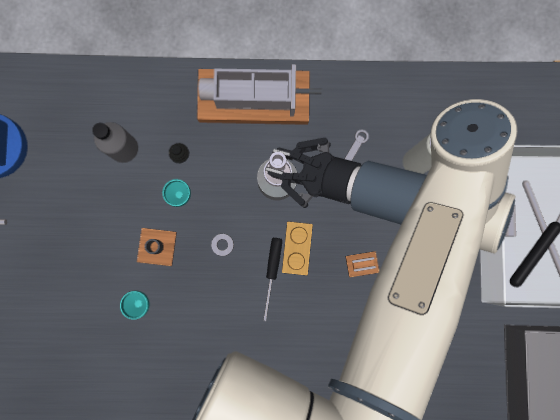

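View pics/wrist16.png

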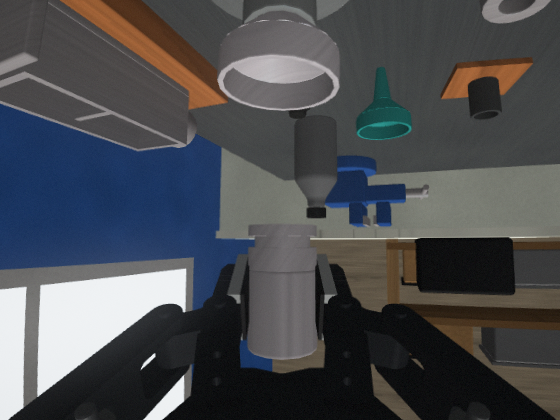

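```bash
python3 - <<'E'
from h import *
crop("pics/top16.png","pics/t16c.png",245,130,320,205,8)
print(onz("top",277.5,160,.248),proj("top",(.651,-.0385,.248)),proj("top",(.651,-.0385,.123)),proj("wrist",(.651,-.0385,.123)))
E
```

```text
[ 0.65070523 -0.03709433  0.248     ] (np.float64(278.2631279919439), np.float64(159.85481231546464)) (np.float64(277.29505171072765), np.float64(172.19115788199917)) (np.float64(280.63941519507074), np.float64(87.86199525459992))
```

View pics/t16c.png

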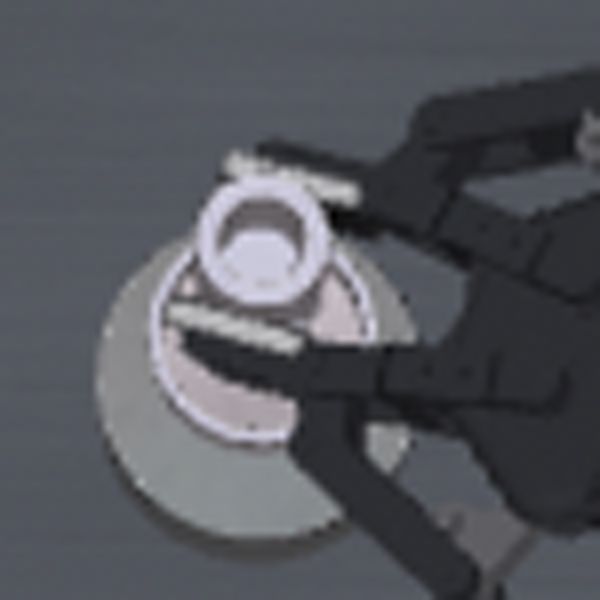

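```bash
python3 - <<'E'
from h import *
s=state(); print(s["dq"].round(4)); print(env.finish_job())
E
```

```text
t 20.325 tcp [ 0.65   -0.0415  0.2214]
R cols xyz [[-0.94, 0.31, -0.143], [0.341, 0.851, -0.4], [-0.002, -0.425, -0.905]]
q [-0.441  0.554  0.33  -1.123 -1.557  0.245] gap 0.344 f [ 0.02 -0.09 -1.73]
[ 0.0031 -0.0007  0.0011 -0.0002  0.      0.0018]
the job is handed in; nothing more can be done
None
```

I set the funnel upright in the can's neck and let it go. Then I took the piston from its cradle, turned the hole to face up, and handed the job in while holding it above the funnel's mouth. The clock read about 20.3 s of the 54 s allowed, and no verdict was reported.

**Last checks:**
- **Piston:** the hole is visible facing up in the scene and top pictures. The top view puts it within about 2 mm of the mouth's axis. Its middle is about 97 mm above the mouth, worked out from the arm's pose. The grip is set to 80 N and the arm was almost still.
- **Funnel:** it looks upright and seated on the rim, and its mouth is within about 1–2 mm of where I expected it. I judged the seating depth from the pictures and from the push felt while lowering it. I did not measure it separately.
- **Can and bystanders:** the can is standing, and none of the other things show any visible movement in the last pictures.

**Disagreement between views:** the scene camera placed the can's neck and the funnel's mouth about 2–3 pixels (a few mm) off from the top and wrist views. I went with the top and wrist views, which agreed with each other.

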